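Fit the bevel cutter in the router's collet chuck

ROBOT

A 7-joint arm with a two-finger parallel gripper is mounted at the origin on the work surface. World frame = base frame: x ahead of the robot, y to its left, z up, the work surface at z = 0. Lengths are in m, angles in rad, forces in N, time in s.
With the tool pointing down it reaches from about 0.425 to 0.95 m from the base axis. Payload 4.7 kg.
Tool frame: the origin (TCP) lies at the very end of the fingers, on their centre line; the grasp point (between the pads) lies 19 mm behind it; z points along the fingers, x is the direction in which the jaws open and shut, and the axes are right-handed (so a half turn about z gives the same grasp; the last joint's range is limited). The gripper opens to 85 mm and grips with 20 to 120 N. Pads are 22 mm wide; open, the fingers measure 114 mm over their backs; the gripper's body (76 mm by 85 mm) begins 54 mm behind the grasp point. The pads swing forward as they close: fully open they stand 13 mm farther back than shut.
Start: joints at [-1.368, 0.469, -0.049, 1.532, 0.024, 1.141, -0.082], TCP at [0.155, 0.657, 0.231] pointing down, gripper open.
Joint ranges: [-2.59, 2.59], [-0.33, 1.99], [-1.39, 1.29], [0.1, 2.45], [-1.04, 4.18], [0.21, 1.99], [-2.66, 2.66]. Speed limits (rad/s): [2.57, 2.57, 3.14, 3.14, 3.14, 3.14, 3.14].

INTERFACE

Orientations are given as a 3x3 rotation matrix whose columns are the frame's x, y, z axes.
In Python, from cell import read_state, capture, camera_info, close_job gives the robot as it stands.
- The arm moves only by the shell command python3 -m handwheel 'ROWS' [FORCE]. ROWS is JSON, a list of rows, each a list of 7 numbers: the finger opening in m, from 0 to 0.0854, then the shift along the tool's x, y, z in m, then the turn, a rotation vector about the tool's x, y, z in degrees. A call has 1 to 10 rows; each row shifts and turns the commanded pose from where the row before left it, along the tool's axes as they then stand; what a row does not reach is not made up. A row lasts 1/10 s, in which the tool goes at most 50 mm and 8.59 degrees, less where a joint would pass 70% of its speed; a pose out of reach is approached as far as the arm can. A call with a gripper value outside its range is refused whole. The fingers move at their own pace and stop on an object; FORCE is the grip in N (left out, the last holds). Time passes only in rows, so rows that do not move let the fingers close. It gives the time, the measured TCP pose, the force and the opening at its end, in the units of the state.
- read_state(): the state, without advancing time (a new reading comes with each control period).
- capture(name): name is "scene" or "top"; returns the picture (384x512x3 uint8, red, green, blue); there is no depth.
- camera_info(name): a dict with "camera_matrix" (3x3 intrinsics, pixels), "eye" and "attitude" of the camera in the world. Camera axes: x right, y down, z forward; pixel columns grow to the right and rows downward; lengths in m; the calibration is good to about 2 mm. A picture is of the moment at which its call begins. camera_info takes no time and is no camera call.
- close_job(): hands the job in, once; it reports no verdict.
The state is a dict: "time_s": time; "joint_pos": joint angles; "joint_velocities": joint speeds; "effort": joint torques, N m; "position": TCP position; "tcp_rot": TCP orientation; "contact_force": force on the tool from outside, world axes, zero at the start; "ft_torque": the same for the moment, N m; "opening": opening from 0.0 (shut) to 1.0 (fully open).
Only numpy, scipy, OpenCV 4.12 (cv2) and the standard library are available. Lean on these libraries where they do the work, as an engineer would, in place of code of your own. Each camera call takes 0.05 s, during which the arm holds its last target. There are 200 camera calls.

TASK

Take the edge-bevel cutter (the one with the cone-shaped head) out of the rack and set its shank into the collet of the chuck in the tightening fixture until it rests on the stop inside. Then turn the collet nut clockwise until the collet grips the shank: the nut must stiffen by about 0.2 N m over what it takes to run it loose, but not by 0.3. Carbide and collet are easily spoiled, so press the cutter in gently (well under 25 N), and leave the other cutters and the circuit board where they are.

Things in the scene. Friction and masses are not known exactly. Their poses are not given: they have to be found in the camera images.
- bevel_head (a point): Bevel cutter, the one to fit, loose, in one of the rack's holes, shank down: steel, 0.1 kg, 76 mm long. Shank 12 mm wide, 54 mm long, foot chamfered 1 x 1.5 mm; then a dark cylindrical head 20 mm wide, 14 mm tall; on top a cone 8 mm tall with two brass-coloured inserts. This point: on its axis, mid-height of the cylindrical head, 61 mm above the foot; z up the axis
- bevel_foot (a point): Centre of the end (foot) of the bevel cutter's shank, on its axis; z runs up the axis towards the cone
- bevel: The same bevel cutter as a body; its origin is the foot
- nut_top (a point): Centre of the collet nut's top face, on the chuck's upright axis, 130 mm above the bench; fixed, does not turn with the nut. Nut: dark steel ring with six slots, 42.5 mm wide, 20 mm tall (down from here), grasped across at any angle; the chuck body below it is 40 mm wide for 23 mm. The collet's face is 1 mm above this point
- nut_mid (a point): Centre of the nut, half-way up, on the chuck's axis; fixed. Clockwise from above tightens. It drags with 0.25 N m against any motion (readings taken at rest after easing back change sign: compare like with like), and stays where left. It starts slackened and runs loose for an unknown, widely varying angle, at least 0.5 rad; then the jaws reach the shank and it stiffens by some 1 N m per rad. 0.2 N m above the loose drag is right
- collet: Wide-range collet in the nut, four jaws, each closing 0.9 mm towards the axis per radian of nut. Its bore starts 1 to 4.4 mm wider than the shank; its mouth has no lead-in and is 36 mm above the stop. When gripping, the jaws' forces on the shank add up to some 1200 N per radian of nut; over 350 N is too tight. Origin: the chuck's
- stop: Flat rigid stop inside the chuck, under the collet, on which the shank's foot comes to rest. Origin: the chuck's, at bench level
- stop_top (a point): Centre of the stop's top face, on the chuck's axis, 35 mm below nut_top; z up. With the foot on it, the cutter's head begins 19 mm above the nut's top face and its tip is 41 mm above it
- chuck: Collet chuck, nose up in its tightening fixture, fixed to the bench: dark base plate 110 x 84 x 12 mm, aluminium block 62 mm square up to 66 mm, then the steel flange (46 mm wide, up to 86 mm), chuck body and nut, 131 mm in all. Origin: under its centre, at bench level
- rack: Grey cutter rack, fixed: 56 x 190 x 42 mm (x, y, z), three holes 15 mm wide and 30 mm deep in a row along its y, 60 mm apart, the middle one at its centre. Origin: under its centre, at bench level. A cutter stands with its foot 12 mm above the bench, the bevel cutter's head beginning 24 mm above the rack's top
- endmill_mid (a point): End mill, a bystander in the rack: fluted 16 mm head, no cone; 76 mm long. This point is half-way up its axis
- slotter_mid (a point): Slot cutter, a bystander in the rack: flat toothed disc 33 mm wide near its top; 72 mm long. This point is half-way up its axis
- board: Green circuit board, 60 x 130 mm, on white foam beyond the work, a bystander; origin under its centre
Mind the look-alikes: they are no part of the job. Leave any orange or red look-alike of the bevel alone. There is more than one size of the chuck; the job needs the smaller.

How it is judged:
On the way, in this order (a step that is already met when the one before it is completed fails the run):
1. the bevel cutter's shank is in the collet, resting on the stop (z of bevel_foot in the frame of stop_top below 0.002 m and horizontal distance between bevel_foot and stop_top below 0.003 m and angle between bevel_foot's own z axis and vertical below 0.06 rad), for 0.2 s.
2. the nut is turned until the collet grips the shank firmly (all of step 1 and contact force between collet and bevel above 100 N), for 0.3 s.
At the end, for the whole second after the job is handed in: The bevel cutter stands upright (within 0.06 rad) in the collet, its foot on the stop (within 2 mm in height, 3 mm sideways), at rest, and the collet's jaws together press on the shank with 100 to 350 N (nut about 0.1 to 0.3 N m stiffer than when loose) (all of step 2 and contact force between collet and bevel below 350 N and linear speed of bevel below 0.01 m/s); the robot touches nothing.
It fails at once if the collet is overtightened (its jaws together press on the cutter with more than 350 N, the nut over 0.3 N m stiffer than when loose) (contact force between collet and bevel above 350 N).
It fails at once if the cutter is driven against the stop with more than 25 N (contact force between bevel and stop above 25 N).
It fails at once if the cutter is pressed on the collet's mouth or the nut with more than 25 N while its foot is still more than 28 mm above the stop (z of bevel_foot in the frame of stop_top above 0.028 m and contact force between bevel and chuck above 25 N).
It fails at once if another cutter is moved more than 20 mm (distance of any of endmill_mid, slotter_mid from where it was at the start of the episode above 0.02 m).
It fails at once if the circuit board is moved more than 20 mm (distance of board from where it was at the start of the episode above 0.02 m).
It also fails if it takes over 64 s, if anything falls off the work surface, if the arm or the gripper's body presses on something with over 40 N, if the wrist force passes 120 N, or if a joint passes its speed limit or range.

## Working session

There is one attempt and no reset: what is moved stays moved. The work goes in short steps, Python scripts to look and compute and a shell command to move; the robot and the scene stay as the last step left them, time stands still between calls to the robot, and variables do not carry over. Pictures are saved under pics/ and viewed, about 8 in all and at most 12, crops included, and the job is handed in when it is done.

```bash
ls; mkdir -p pics; python3 - <<'E'
from cell import *
import cv2,numpy as np
np.set_printoptions(precision=4,suppress=True)
for n in("scene","top"):
    cv2.imwrite(f"pics/{n}0.png",cv2.resize(capture(n)[:,:,::-1],None,fx=1.5,fy=1.5,interpolation=cv2.INTER_CUBIC));c=camera_info(n);print(n,c)
print(read_state())
E
```

```text
pics
scene {'camera_matrix': array([[492.4553,   0.    , 256.3268],
       [  0.    , 492.4553, 193.7176],
       [  0.    ,   0.    ,   1.    ]]), 'eye': array([1.1069, 0.3914, 0.9488]), 'attitude': array([[-0.5385,  0.6591, -0.5249],
       [ 0.8426,  0.4265, -0.329 ],
       [ 0.007 , -0.6194, -0.785 ]])}
top {'camera_matrix': array([[494.8836,   0.    , 248.1383],
       [  0.    , 494.8836, 193.9181],
       [  0.    ,   0.    ,   1.    ]]), 'eye': array([0.432 , 0.0469, 1.3042]), 'attitude': array([[ 0.0249, -0.995 ,  0.0966],
       [-0.9994, -0.027 , -0.0206],
       [ 0.0231, -0.0961, -0.9951]])}
{'time_s': 0.1, 'joint_pos': array([-1.3679,  0.4694, -0.0486,  1.5336,  0.0241,  1.141 , -0.0823]), 'joint_velocities': array([-0.0009, -0.0022,  0.0002, -0.0027,  0.0006, -0.0009, -0.0002]), 'effort': array([  0.0008, -51.1514,  -0.0469, -23.839 ,   0.0108,   0.0043,
        -0.    ]), 'position': array([0.155 , 0.6564, 0.2303]), 'tcp_rot': array([[ 0.2297,  0.9733, -0.0003],
       [ 0.9733, -0.2297, -0.0018],
       [-0.0018,  0.0001, -1.    ]]), 'contact_force': array([-0.4369, -0.7958,  0.0872]), 'ft_torque': array([0.0038, 0.0168, 0.0408]), 'opening': 1.0000783486167726}
```

View pics/scene0.png

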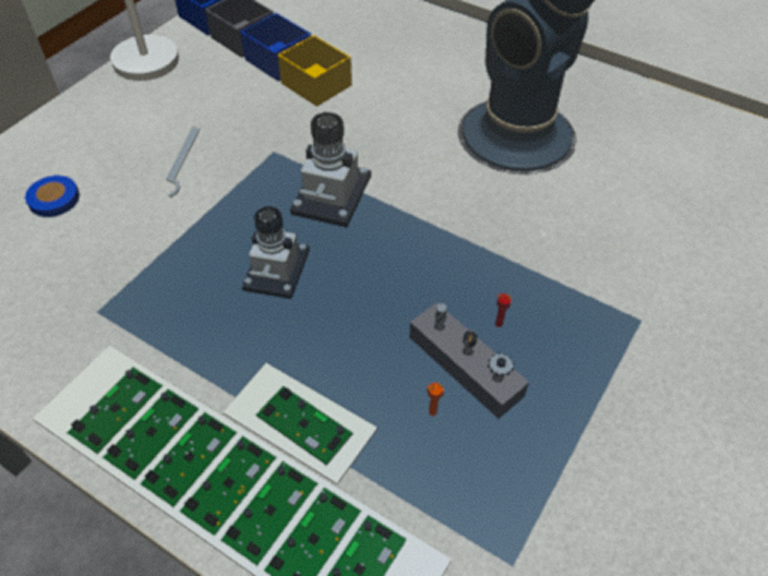

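View pics/top0.png

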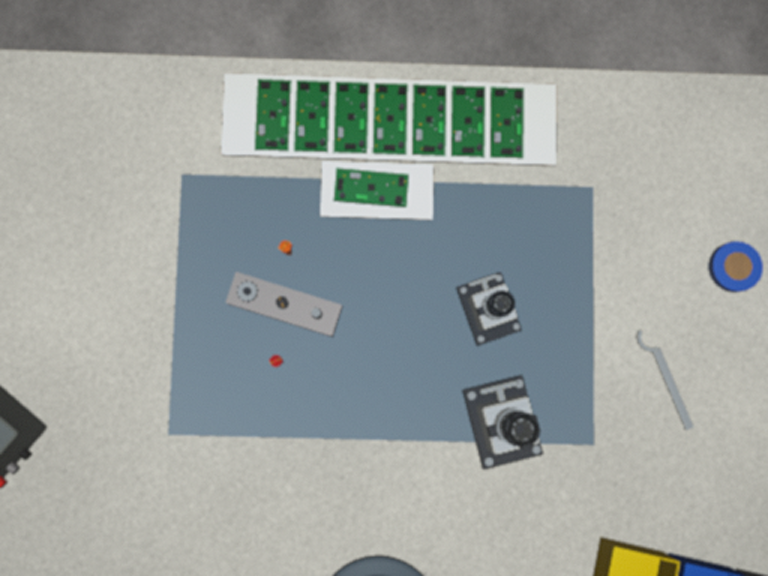

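The scene shows three cutters in the rack. At 1.5x, in the top view:
- (247,291) is a toothed disc, the slotter.
- (282,302) is a dark head with brass, so it fits the bevel.
- (317,313) is light grey, the end mill.

The orange (285,247) and red (276,361) look-alikes stand outside the rack. There are two chucks, with nuts at (500,303), the smaller, and (519,428), the larger. I'll confirm with one enlarged mosaic.

```bash
python3 - <<'E'
from cell import *
import cv2,numpy as np
t=capture("top");s=capture("scene")
np.savez("im.npz",t=t,s=s)
def crop(im,x,y,w,h,k):
    o=cv2.resize(im[y:y+h,x:x+w,::-1],None,fx=k,fy=k,interpolation=cv2.INTER_CUBIC)
    for i in range(0,w,10):
        cv2.line(o,(i*k,0),(i*k,6),(0,255,255),1)
        if i%20==0: cv2.putText(o,str(x+i),(i*k,16),0,.35,(0,255,255),1)
    for i in range(0,h,10):
        cv2.line(o,(0,i*k),(6,i*k),(0,255,255),1)
        if i%20==0: cv2.putText(o,str(y+i),(8,i*k+4),0,.35,(0,255,255),1)
    return o
a=np.hstack([crop(t,145,175,80,58,5),crop(t,300,178,80,58,5)])
b=np.hstack([crop(s,270,195,80,58,5),crop(s,150,135,80,62,5)[:290]])
cv2.imwrite("pics/m1.png",np.vstack([a,b]))
E
```

```text
(no output)
```

View pics/m1.png

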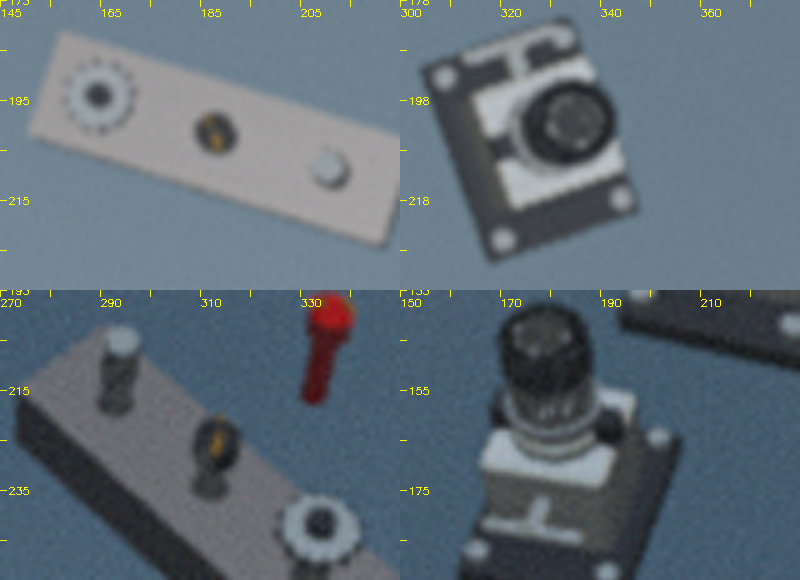

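The crops confirm it. The middle cutter, at top px (187.8,201.2) and scene (313,225), has a dark head, a cone and brass inserts, so it is the bevel. The smaller chuck's collet face is at top (334.4,200.2) and scene (178.2,142.2).

```bash
cat > h.py <<'E'
import numpy as np,cv2
from cell import *
np.set_printoptions(precision=4,suppress=True)
def ray(n,p):
    c=camera_info(n);d=c["attitude"]@np.linalg.solve(c["camera_matrix"],[p[0],p[1],1]);return c["eye"],d/np.linalg.norm(d)
def plane(n,p,z):
    e,d=ray(n,p);return e+d*(z-e[2])/d[2]
def tri(pt,ps):
    e1,d1=ray("top",pt);e2,d2=ray("scene",ps)
    a,b=np.linalg.lstsq(np.c_[d1,-d2],e2-e1,rcond=None)[0]
    return (e1+a*d1+e2+b*d2)/2,np.linalg.norm(e1+a*d1-e2-b*d2)
def proj(n,P):
    c=camera_info(n);q=c["camera_matrix"]@c["attitude"].T@(np.asarray(P)-c["eye"]);return q[:2]/q[2]
E
python3 - <<'E'
from h import *
d=np.load("im.npz")
bt,bs=(187.8,201.2),(313,225.2);nt,ns=(334.4,200.2),(178.2,142.2)
print("bevel tri",tri(bt,bs),plane("top",bt,.082),plane("scene",bs,.078))
print("nut tri",tri(nt,ns),plane("top",nt,.131),plane("scene",ns,.131))
# rack top outline in top view: greyish-pink
hsv=cv2.cvtColor(d["t"],cv2.COLOR_RGB2HSV);im=d["t"].astype(int)
m=((im[...,0]>im[...,2]-2)&(im.sum(2)>270)).astype(np.uint8);m[:160]=0;m[240:]=0;m[:,:140]=0;m[:,240:]=0
m=cv2.morphologyEx(m,cv2.MORPH_CLOSE,np.ones((13,13)))
n,l,st,ce=cv2.connectedComponentsWithStats(m);i=1+st[1:,4].argmax()
r=cv2.minAreaRect(np.argwhere(l==i)[:,::-1].astype(np.float32));print(st[i],r)
bx=np.array([plane("top",p,.042) for p in cv2.boxPoints(r)]);print(bx,bx.mean(0),np.linalg.norm(np.diff(bx,axis=0),axis=1))
e=bx[1]-bx[0];print(np.degrees(np.arctan2(e[1],e[0])))
for P in ([.5,.2,.1],):print(proj("top",P))
s=read_state();print(s["time_s"])
E
```

```text
bevel tri (array([0.5286, 0.1725, 0.0734]), np.float64(0.002998552068552136)) [0.5286 0.1703 0.082 ] [0.531 0.175 0.078]
nut tri (array([ 0.535 , -0.1813,  0.1367]), np.float64(0.0032900790108639174)) [ 0.5365 -0.1838  0.131 ] [ 0.5304 -0.1837  0.131 ]
[ 152  183   75   40 1488] ((188.97068786621094, 202.4166717529297), (73.18143463134766, 20.525421142578125), 17.474775314331055)
[[0.5292 0.2678 0.042 ]
 [0.5798 0.2543 0.042 ]
 [0.5282 0.0743 0.042 ]
 [0.4778 0.0885 0.042 ]] [0.5288 0.1712 0.042 ] [0.0524 0.1873 0.0523]
-14.930174674405245
[174.3669 211.9902]
0.2
```

```bash
cat >> h.py <<'E'
def go(P,yaw=None):
    s=read_state();R=s["tcp_rot"];x=R[:,0]
    y0=np.degrees(np.arctan2(x[1],x[0]))
    print("t",s["time_s"],"pos",s["position"],"yaw",y0,"tilt",R[:,2],"open",s["opening"]*.0854,"F",s["contact_force"],"T",s["ft_torque"],"q",s["joint_pos"])
    if P is not None: d=R.T@(np.asarray(P)-s["position"]);print("shift mm",d*1000,"rows",np.linalg.norm(d)/.05)
    if yaw is not None: print("turn z",(y0-yaw+180)%360-180)
E
python3 -m handwheel '[[0.055,0,0,0,0,0,8.5],[0.055,0,0,0,0,0,8.5],[0.055,0,0,0,0,0,8.5],[0.055,0,0,0,0,0,8.5],[0.055,0,0,0,0,0,8.5],[0.055,0,0,0,0,0,8.5],[0.055,0,0,0,0,0,8.5],[0.055,0,0,0,0,0,8.5],[0.055,0,0,0,0,0,8.5],[0.055,0,0,0,0,0,8.5]]' 30
python3 -c "
from h import *
go([.529,.1725,.13],-15.5)"
```

```text
time_s: 1.2
position: [0.1549, 0.6568, 0.2311]
tcp_rot: [[0.989, -0.15, -0.0], [-0.15, -0.989, -0.0], [-0.0, 0.0, -1.0]]
contact_force: [1.0, -0.2, -0.1]
opening: 0.647
t 1.2 pos [0.1549 0.6568 0.2311] yaw -8.622622640998438 tilt [-0.0002 -0.0004 -1.    ] open 0.05525078138532941 F [ 1.048  -0.2141 -0.111 ] T [-0.0081  0.0206 -0.0291] q [-1.5913  0.4742  0.2752  1.548  -0.1371  1.1389 -1.4379]
shift mm [442.5257 422.6913 101.2003] rows 12.40545800437607
turn z 6.877377359001571
```

```bash
python3 -m handwheel '[[0.055,0,0,0,0,0,6.9],[0.055,0.037,0.028,0.004,0,0,0],[0.055,0.037,0.028,0.004,0,0,0],[0.055,0.037,0.028,0.004,0,0,0],[0.055,0.037,0.028,0.004,0,0,0],[0.055,0.037,0.028,0.004,0,0,0],[0.055,0.037,0.028,0.004,0,0,0],[0.055,0.037,0.028,0.004,0,0,0],[0.055,0.037,0.028,0.004,0,0,0],[0.055,0.037,0.028,0.004,0,0,0]]' 
python3 -c "
from h import *
go([.529,.1725,.13],-15.5)"
```

```text
time_s: 2.2
position: [0.4112, 0.325, 0.1953]
tcp_rot: [[0.965, -0.262, 0.0], [-0.262, -0.965, 0.001], [-0.0, -0.001, -1.0]]
contact_force: [0.5, 0.9, -0.2]
opening: 0.643
t 2.2 pos [0.4112 0.325  0.1953] yaw -15.159268845361822 tilt [ 0.0001  0.0005 -1.    ] open 0.054874800517695194 F [ 0.5116  0.8569 -0.1502] T [-0.0109 -0.1061 -0.0701] q [-1.1118  0.2708  0.4386  1.9517 -0.1408  0.948  -0.8694]
shift mm [153.6073 116.4224  65.2162] rows 4.069522072204668
turn z 0.3407311546381777
```

```bash
python3 -m handwheel '[[0.055,0.037,0.028,0.015,0,0,0.3],[0.055,0.037,0.028,0.015,0,0,0],[0.055,0.037,0.028,0.015,0,0,0],[0.055,0.037,0.028,0.01,0,0,0],[0.055,0.0,0.0,0.01,0,0,0],[0.055,0,0,0,0,0,0]]' 
python3 - <<'E'
from h import *
go([.529,.1725,.054],-15.5)
t=capture("top")[150:250,130:250,::-1];s=capture("scene")[150:250,240:360,::-1]
cv2.imwrite("pics/m2.png",np.hstack([cv2.resize(i,None,fx=3.3,fy=3.3,interpolation=2) for i in (t,s)]))
E
```

```text
time_s: 2.8
position: [0.5228, 0.1777, 0.1289]
tcp_rot: [[0.963, -0.27, -0.003], [-0.27, -0.963, -0.001], [-0.002, 0.002, -1.0]]
contact_force: [-0.9, 0.9, -0.2]
opening: 0.642
t 2.8 pos [0.5228 0.1777 0.1289] yaw -15.661633225368258 tilt [-0.0028 -0.0014 -1.    ] open 0.0547946364888189 F [-0.8706  0.941  -0.1632] T [0.0005 0.0217 0.0043] q [-0.7701  0.4117  0.4699  1.9512 -0.2458  0.8375 -0.4409]
shift mm [ 7.5215  3.2181 74.9047] rows 1.5070032128192201
turn z -0.16163322536826286
```

View pics/m2.png

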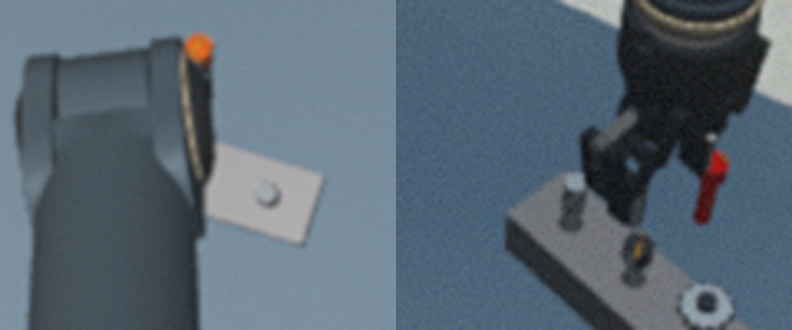

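```bash
python3 -m handwheel '[[0.055,0.0075,0.0032,0.015,0,0,0],[0.055,0,0,0.02,0,0,0],[0.055,0,0,0.02,0,0,0],[0.055,0,0,0.019,0,0,0],[0.055,0,0,0,0,0,0],[0.018,0,0,0,0,0,0],[0.015,0,0,0,0,0,0],[0.015,0,0,0,0,0,0],[0.015,0,0,0,0,0,0],[0.015,0,0,0,0,0,0]]' 25
python3 - <<'E'
from h import *
go([.529,.1725,.054],-15.5)
E
```

```text
time_s: 3.9
position: [0.5305, 0.1746, 0.0573]
tcp_rot: [[0.964, -0.267, 0.002], [-0.267, -0.964, 0.001], [0.001, -0.002, -1.0]]
contact_force: [0.1, -0.2, 4.8]
opening: 0.216
t 3.9 pos [0.5305 0.1746 0.0573] yaw -15.480538188599441 tilt [ 0.0018  0.0012 -1.    ] open 0.018479622579061897 F [ 0.1385 -0.1613  4.8016] T [ 0.023   0.1131 -0.0133] q [-0.7105  0.5218  0.4166  1.9862 -0.3212  0.695  -0.3647]
shift mm [-0.8754  2.3829  3.2862] rows 0.08305000927775842
turn z 0.01946181140056069
```

```bash
python3 -m handwheel '[[0.012,0,0,0,0,0,0],[0.012,0,0,0,0,0,0],[0.012,0,0,-0.01,0,0,0],[0.012,0,0,-0.03,0,0,0],[0.012,0,0,-0.04,0,0,0],[0.012,0,0,-0.04,0,0,0],[0.012,0,0,-0.04,0,0,0],[0.012,0,0,0,0,0,0]]' 60
python3 - <<'E'
from h import *
go([.535,-.183,.20])
t=capture("top")[150:250,130:250,::-1];s=capture("scene")[100:250,240:360,::-1]
cv2.imwrite("pics/m3.png",np.hstack([cv2.resize(i,None,fx=4,fy=4,interpolation=2)[-400:] if 0 else cv2.resize(i,(400,500),interpolation=2) for i in (s,s[20:90,30:86])]))
E
```

```text
time_s: 4.7
position: [0.533, 0.1747, 0.2222]
tcp_rot: [[0.964, -0.267, 0.01], [-0.267, -0.964, 0.005], [0.008, -0.008, -1.0]]
contact_force: [0.3, -0.8, -0.3]
opening: 0.205
t 4.7 pos [0.533  0.1747 0.2222] yaw -15.510127073047817 tilt [ 0.0101  0.0051 -0.9999] open 0.017494420329052227 F [ 0.323  -0.8063 -0.2847] T [ 0.0397 -0.0644  0.0374] q [-0.8058  0.3054  0.5186  1.8511 -0.178   1.0191 -0.4858]
shift mm [ 97.3835 344.2959  20.4477] rows 7.167742387234011
```

View pics/m3.png

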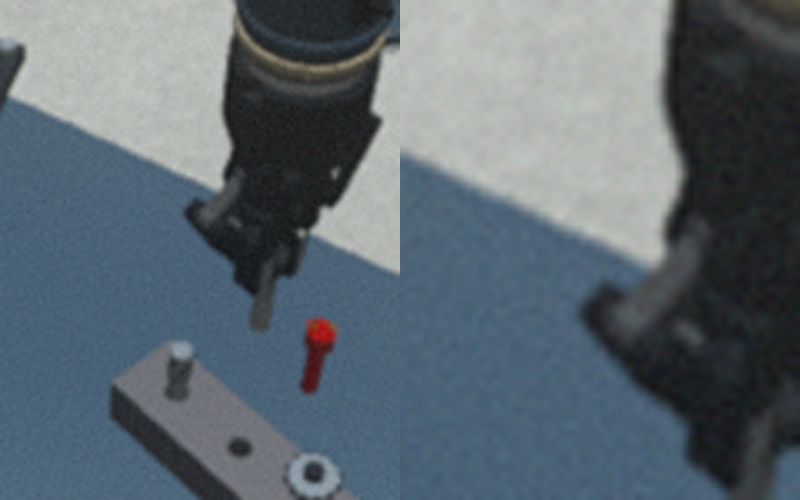

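The bevel cutter is held, hanging below the fingers, and its hole at the middle of the rack is empty. Next I move it above the chuck.

```bash
python3 -m handwheel '[[0.012,0.012,0.043,0.0,0,0,0],[0.012,0.012,0.043,0,0,0,0],[0.012,0.012,0.043,0,0,0,0],[0.012,0.012,0.043,0,0,0,0],[0.012,0.012,0.043,0,0,0,0],[0.012,0.012,0.043,0,0,0,0],[0.012,0.012,0.043,0,0,0,0],[0.012,0.012,0.043,0,0,0,0],[0.012,0,0,0.01,0,0,0],[0.012,0,0,0,0,0,0]]'
python3 - <<'E'
from h import *
n=[plane("scene",(178.4,143.3),.13),plane("top",(334.4,200.2),.131)];print(n)
s=read_state();go(n[0]+[0,0,.08])
f=s["position"]+s["tcp_rot"][:,2]*.045;print("foot",f,proj("scene",f),proj("scene",s["position"]))
im=capture("scene")[80:200,120:240,::-1];np.save("s3.npy",im)
cv2.imwrite("pics/m4.png",cv2.resize(im,None,fx=5,fy=5,interpolation=2))
E
```

```text
time_s: 5.8
position: [0.5281, -0.1834, 0.2035]
tcp_rot: [[0.963, -0.27, -0.006], [-0.27, -0.963, 0.001], [-0.006, 0.001, -1.0]]
contact_force: [-1.1, 0.7, -1.3]
opening: 0.21
[array([ 0.5322, -0.1818,  0.13  ]), array([ 0.5365, -0.1838,  0.131 ])]
t 5.8 pos [ 0.5281 -0.1834  0.2035] yaw -15.66893657217625 tilt [-0.0059  0.0011 -1.    ] open 0.017926571008360728 F [-1.1375  0.6955 -1.3263] T [ 0.0379  0.0236 -0.0051] q [-0.2448  0.3512  0.6437  1.8694 -0.2455  1.007   0.2298]
shift mm [ 3.4701 -2.6428 -6.4901] rows 0.15639428521571705
foot [ 0.5279 -0.1834  0.1585] [177.5767 133.0316] [175.0481 118.3719]
```

View pics/m4.png

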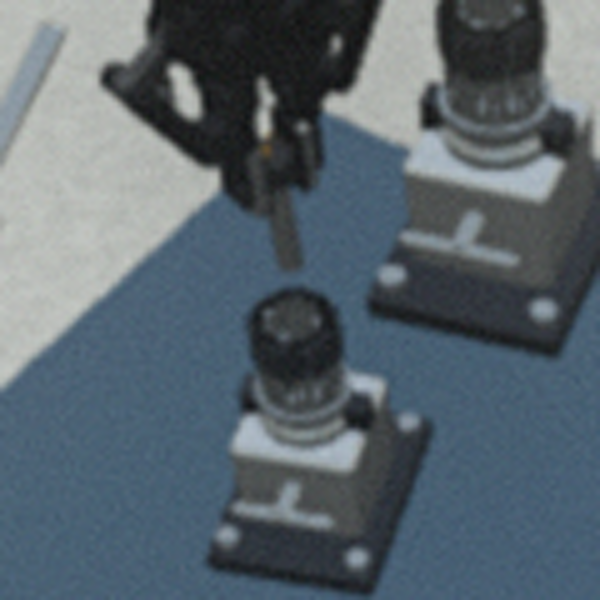

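The shank's foot is at about (177.4,132.6), where the kinematics predict (177.6,133.0). The nut's top centre is at about (178.6,143.6). So the scene view and the robot agree. I lower the foot to just above the collet and look.

```bash
python3 -m handwheel '[[0.012,0.004,-0.0025,0.01,0,0,0],[0.012,0,0,0.01,0,0,0],[0.012,0,0,0.002,0,0,0],[0.012,0,0,0,0,0,0],[0.012,0,0,0,0,0,0]]'
python3 - <<'E'
from h import *
n=plane("scene",(178.6,143.6),.13);print(n)
s=read_state();go(n+[0,0,.08])
f=s["position"]+s["tcp_rot"][:,2]*.045;print("foot",f,proj("scene",f))
im=capture("scene")[110:170,150:210,::-1]
cv2.imwrite("pics/m5.png",cv2.resize(im,None,fx=10,fy=10,interpolation=2))
E
```

```text
time_s: 6.35
position: [0.5351, -0.1814, 0.1843]
tcp_rot: [[0.964, -0.267, 0.0], [-0.267, -0.964, -0.0], [0.0, -0.0, -1.0]]
contact_force: [-0.1, 0.6, -1.9]
opening: 0.208
[ 0.5327 -0.1809  0.13  ]
t 6.35 pos [ 0.5351 -0.1814  0.1843] yaw -15.458860707857779 tilt [ 0.0002 -0.     -1.    ] open 0.01772916535850037 F [-0.1007  0.6457 -1.8702] T [-0.0015 -0.0045 -0.0148] q [-0.2358  0.3807  0.6309  1.8799 -0.2697  0.9663  0.2461]
shift mm [ -2.421    0.0853 -25.6505] rows 0.5152927463949863
foot [ 0.5351 -0.1814  0.1393] [177.2812 141.2661]
```

View pics/m5.png

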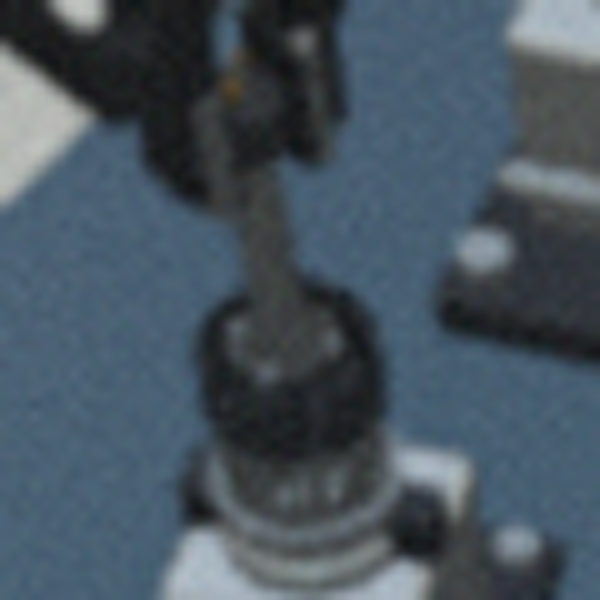

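```bash
python3 -m handwheel '[[0.012,-0.0031,0.0013,0.0,0,0,0],[0.012,0,0,0.003,0,0,0],[0.012,0,0,0.003,0,0,0],[0.012,0,0,0.002,0,0,0],[0.012,0,0,0.002,0,0,0],[0.012,0,0,0,0,0,0],[0.012,0,0,0,0,0,0]]'
python3 -m handwheel '[[0.012,0,0,0.001,0,0,0],[0.012,0,0,0.001,0,0,0],[0.012,0,0,0,0,0,0]]'
```

```text
time_s: 7.1
position: [0.5316, -0.1821, 0.1742]
tcp_rot: [[0.964, -0.267, -0.0], [-0.267, -0.964, 0.0], [-0.0, 0.0, -1.0]]
contact_force: [-0.3, 0.3, -0.4]
opening: 0.204
time_s: 7.4
position: [0.5316, -0.182, 0.1721]
tcp_rot: [[0.964, -0.267, -0.0], [-0.267, -0.964, 0.0], [-0.0, -0.0, -1.0]]
contact_force: [0.6, -0.0, -1.0]
opening: 0.207
```

```bash
python3 -m handwheel '[[0.012,0,0,0.001,0,0,0],[0.012,0,0,0.001,0,0,0],[0.012,0,0,0.001,0,0,0],[0.012,0,0,0,0,0,0]]'
python3 -m handwheel '[[0.012,0,0,0.001,0,0,0],[0.012,0,0,0.001,0,0,0],[0.012,0,0,0.001,0,0,0],[0.012,0,0,0,0,0,0]]'
```

```text
time_s: 7.8
position: [0.5316, -0.182, 0.1691]
tcp_rot: [[0.964, -0.267, -0.0], [-0.267, -0.964, 0.0], [-0.0, -0.0, -1.0]]
contact_force: [0.5, 0.4, -1.4]
opening: 0.207
time_s: 8.2
position: [0.5316, -0.182, 0.1661]
tcp_rot: [[0.964, -0.267, -0.0], [-0.267, -0.964, 0.0], [-0.0, -0.0, -1.0]]
contact_force: [1.3, 0.8, -0.9]
opening: 0.209
```

It has gone about 10 mm below the mouth with no resistance. I continue down.

```bash
python3 -m handwheel '[[0.012,0,0,0.002,0,0,0],[0.012,0,0,0.002,0,0,0],[0.012,0,0,0.002,0,0,0],[0.012,0,0,0.002,0,0,0],[0.012,0,0,0,0,0,0]]'
python3 -m handwheel '[[0.012,0,0,0.002,0,0,0],[0.012,0,0,0.002,0,0,0],[0.012,0,0,0.002,0,0,0],[0.012,0,0,0.002,0,0,0],[0.012,0,0,0,0,0,0]]'
```

```text
time_s: 8.7
position: [0.5316, -0.182, 0.1579]
tcp_rot: [[0.964, -0.267, -0.0], [-0.267, -0.964, 0.0], [-0.0, 0.0, -1.0]]
contact_force: [-0.3, -0.6, -1.1]
opening: 0.208
time_s: 9.2
position: [0.5316, -0.182, 0.15]
tcp_rot: [[0.964, -0.267, -0.0], [-0.267, -0.964, 0.0], [-0.0, 0.0, -1.0]]
contact_force: [0.5, -1.3, -1.1]
opening: 0.209
```

```bash
python3 -m handwheel '[[0.012,0,0,0.002,0,0,0],[0.012,0,0,0.001,0,0,0],[0.012,0,0,0,0,0,0]]'
python3 -m handwheel '[[0.012,0,0,0.001,0,0,0],[0.012,0,0,0.001,0,0,0],[0.012,0,0,0.0,0,0,0]]'
```

```text
time_s: 9.5
position: [0.5316, -0.182, 0.1471]
tcp_rot: [[0.964, -0.267, -0.0], [-0.267, -0.964, 0.0], [-0.0, -0.0, -1.0]]
contact_force: [0.8, 0.1, -0.0]
opening: 0.207
time_s: 9.8
position: [0.5316, -0.182, 0.1451]
tcp_rot: [[0.964, -0.267, -0.0], [-0.267, -0.964, 0.0], [-0.0, -0.0, -1.0]]
contact_force: [-0.8, -0.8, -1.3]
opening: 0.21
```

```bash
python3 -m handwheel '[[0.012,0,0,0.001,0,0,0],[0.012,0,0,0.001,0,0,0],[0.012,0,0,0.0,0,0,0]]'
python3 -m handwheel '[[0.012,0,0,0.001,0,0,0],[0.012,0,0,0.0,0,0,0]]'
python3 -m handwheel '[[0.012,0,0,0.001,0,0,0],[0.012,0,0,0.0,0,0,0]]'
```

```text
time_s: 10.1
position: [0.5315, -0.182, 0.1431]
tcp_rot: [[0.964, -0.267, -0.0], [-0.267, -0.964, 0.0], [-0.0, -0.0, -1.0]]
contact_force: [-0.2, 0.8, -0.6]
opening: 0.209
time_s: 10.3
position: [0.5316, -0.182, 0.1422]
tcp_rot: [[0.964, -0.267, -0.0], [-0.267, -0.964, 0.0], [-0.0, -0.0, -1.0]]
contact_force: [0.5, -1.1, -0.8]
opening: 0.205
time_s: 10.5
position: [0.5316, -0.182, 0.1411]
tcp_rot: [[0.964, -0.267, -0.0], [-0.267, -0.964, 0.0], [-0.0, -0.0, -1.0]]
contact_force: [-0.9, 0.2, -0.5]
opening: 0.205
```

```bash
for i in 1 2 3; do python3 -m handwheel '[[0.012,0,0,0.0005,0,0,0],[0.012,0,0,0.0,0,0,0]]' | grep -E "pos|force"; done
```

```text
position: [0.5316, -0.182, 0.1407]
contact_force: [-0.5, 0.0, -0.9]
position: [0.5317, -0.1821, 0.1405]
contact_force: [-0.1, -0.8, 1.8]
position: [0.5319, -0.1822, 0.1404]
contact_force: [-1.1, 0.1, 4.3]
```

The foot met the stop: Fz rose from about −1 to +4 N at TCP z 0.1405. I ease off, release, open wide and wind the wrist back about 80° to make room for tightening.

```bash
python3 -m handwheel '[[0.012,0,0,-0.0003,0,0,0],[0.012,0,0,0,0,0,0],[0.03,0,0,0.0,0,0,0],[0.07,0,0,0,0,0,0],[0.08,0,0,0,0,0,0],[0.08,0,0,0,0,0,0],[0.08,0,0,0,0,0,0]]'
python3 -m handwheel '[[0.08,0,0,0,0,0,-8.5],[0.08,0,0,0,0,0,-8.5],[0.08,0,0,0,0,0,-8.5],[0.08,0,0,0,0,0,-8.5],[0.08,0,0,0,0,0,-8.5],[0.08,0,0,0,0,0,-8.5],[0.08,0,0,0,0,0,-8.5],[0.08,0,0,0,0,0,-8.5],[0.08,0,0,0,0,0,-8.5],[0.08,0,0,0,0,0,0]]'
python3 - <<'E'
from h import *
go([.5318,-.182,.103])
im=capture("scene")[90:180,140:230,::-1]
cv2.imwrite("pics/m6.png",cv2.resize(im,None,fx=6,fy=6,interpolation=2))
E
```

```text
time_s: 11.8
position: [0.5316, -0.182, 0.1399]
tcp_rot: [[0.964, -0.267, -0.0], [-0.267, -0.964, 0.0], [-0.0, -0.0, -1.0]]
contact_force: [-0.6, -0.2, 0.1]
opening: 0.935
time_s: 12.8
position: [0.5315, -0.1822, 0.1401]
tcp_rot: [[0.485, 0.874, 0.0], [0.874, -0.485, 0.0], [0.0, -0.0, -1.0]]
contact_force: [0.1, -0.7, -0.5]
opening: 0.934
t 12.8 pos [ 0.5315 -0.1822  0.1401] yaw 60.984073496620965 tilt [ 0.0001  0.0004 -1.    ] open 0.07979105120569582 F [ 0.1322 -0.665  -0.4732] T [-0.0034  0.0132  0.0039] q [ 0.0394  0.3898  0.2758  1.9136 -0.138   0.8563  1.4505]
shift mm [ 0.2832  0.1506 37.0545] rows 0.7411181347580701
```

View pics/m6.png

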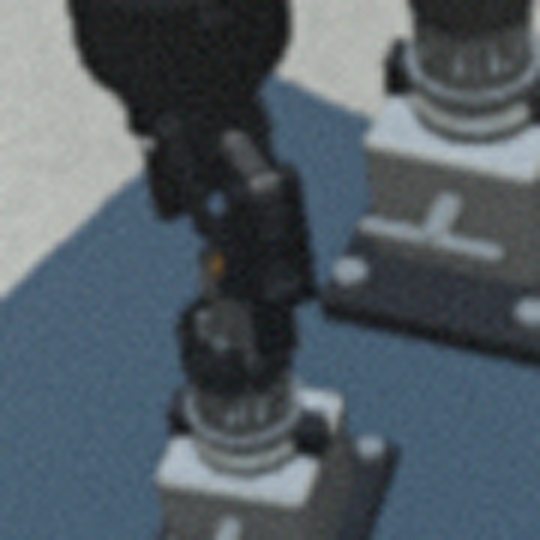

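The cutter stands upright in the collet, and its cone with the brass is visible at about (215,265) in the crop. I lower around the nut.

```bash
python3 -m handwheel '[[0.08,0,0,0.01,0,0,0],[0.08,0,0,0.01,0,0,0],[0.08,0,0,0.01,0,0,0],[0.08,0,0,0.007,0,0,0],[0.08,0,0,0,0,0,0]]'
python3 -m handwheel '[[0.055,0,0,0,0,0,0],[0.045,0,0,0,0,0,0],[0.038,0,0,0,0,0,0],[0.034,0,0,0,0,0,0],[0.034,0,0,0,0,0,0],[0.034,0,0,0,0,0,0],[0.034,0,0,0,0,0,0]]' 30
python3 -c "
from h import *
go(None)"
```

```text
time_s: 13.35
position: [0.5306, -0.1817, 0.1014]
tcp_rot: [[0.485, 0.875, -0.003], [0.875, -0.485, 0.001], [-0.001, -0.003, -1.0]]
contact_force: [-0.5, -0.1, -0.7]
opening: 0.936
time_s: 14.05
position: [0.5325, -0.1813, 0.1038]
tcp_rot: [[0.484, 0.875, 0.002], [0.875, -0.484, 0.001], [0.002, 0.001, -1.0]]
contact_force: [0.6, 3.2, 5.3]
opening: 0.496
t 14.05 pos [ 0.5325 -0.1813  0.1038] yaw 61.048203815015775 tilt [ 0.0017  0.0009 -1.    ] open 0.04235352701907356 F [0.6072 3.1953 5.3224] T [ 0.8974 -0.1613 -0.0274] q [ 0.0502  0.4386  0.2628  1.9408 -0.1594  0.7805  1.4681]
```

```bash
python3 -m handwheel '[[0.034,0.001,0,0,0,0,0],[0.034,0,0,-0.001,0,0,0],[0.034,0,0,0,0,0,0]]' 60 | grep force
cat > r.py <<'E'
from h import *
s=read_state();R=s["tcp_rot"];print("t %.2f yaw %.2f Tz %.3f F"%(s["time_s"],np.degrees(np.arctan2(R[1,0],R[0,0])),s["ft_torque"][2]),s["contact_force"],"T",s["ft_torque"],"p",s["position"],"open",s["opening"]*.0854,"q7",s["joint_pos"][6])
E
python3 r.py
python3 -m handwheel '[[0.034,0,0,0,0,0,4],[0.034,0,0,0,0,0,4]]'>/dev/null; python3 r.py
python3 -m handwheel '[[0.034,0,0,0,0,0,4],[0.034,0,0,0,0,0,4]]'>/dev/null; python3 r.py
python3 -m handwheel '[[0.034,0,0,0,0,0,4],[0.034,0,0,0,0,0,4]]'>/dev/null; python3 r.py
```

```text
contact_force: [1.3, 1.6, 0.8]
t 14.35 yaw 61.02 Tz 0.067 F [1.3263 1.5791 0.751 ] T [ 0.5038 -0.4225  0.0669] p [ 0.5325 -0.1813  0.1041] open 0.041660604465847545 q7 1.4659393548263056
t 14.55 yaw 52.93 Tz 0.232 F [1.6143 1.1386 0.8935] T [ 0.507  -0.4935  0.2318] p [ 0.5326 -0.1811  0.1041] open 0.04171293346053371 q7 1.344901197296851
t 14.75 yaw 44.96 Tz 0.341 F [0.8469 1.6558 1.2813] T [ 0.5389 -0.4931  0.3413] p [ 0.5326 -0.181   0.1041] open 0.04154488600191212 q7 1.2259944615668088
t 14.95 yaw 36.96 Tz 0.300 F [ 1.6949  1.9832 -0.4038] T [ 0.4942 -0.5894  0.2995] p [ 0.5327 -0.181   0.1041] open 0.041788763929656594 q7 1.1072884905024298
```

```bash

python3 -m handwheel '[[0.034,0,0,0,0,0,3],[0.034,0,0,0,0,0,3]]'>/dev/null; python3 r.py
python3 -m handwheel '[[0.034,0,0,0,0,0,3],[0.034,0,0,0,0,0,3]]'>/dev/null; python3 r.py
```

```text
t 15.15 yaw 30.99 Tz 0.244 F [2.1748 2.0919 0.6709] T [ 0.5018 -0.6351  0.244 ] p [ 0.5328 -0.1809  0.1041] open 0.04148454955756569 q7 1.01904911595391
t 15.35 yaw 24.99 Tz 0.342 F [ 2.2867  1.9252 -0.1014] T [ 0.4684 -0.6809  0.342 ] p [ 0.5329 -0.1809  0.1041] open 0.041580091417810834 q7 0.9305396813685228
```

```bash

python3 -m handwheel '[[0.034,0,0,0,0,0,3],[0.034,0,0,0,0,0,3]]'>/dev/null; python3 r.py
python3 -m handwheel '[[0.034,0,0,0,0,0,3]]'>/dev/null; python3 r.py
```

```text
t 15.55 yaw 19.00 Tz 0.274 F [1.4119 1.3743 0.0538] T [ 0.4494 -0.7003  0.2735] p [ 0.533  -0.1808  0.1041] open 0.04149493127269742 q7 0.8422618918901539
t 15.65 yaw 16.00 Tz 0.243 F [ 1.6182  1.117  -0.1577] T [ 0.468  -0.699   0.2428] p [ 0.533  -0.1809  0.1041] open 0.04180763734173916 q7 0.7982280376335977
```

```bash
cat > r.py <<'E'
from h import *
s=read_state();R=s["tcp_rot"];print("t %.2f yaw %.2f Tz %.3f j7 %.3f q7 %.2f"%(s["time_s"],np.degrees(np.arctan2(R[1,0],R[0,0])),s["ft_torque"][2],s["effort"][6],s["joint_pos"][6]),s["contact_force"])
E
python3 -m handwheel '[[0.034,0,0,0,0,0,2],[0.034,0,0,0,0,0,2]]'>/dev/null; python3 r.py
python3 -m handwheel '[[0.034,0,0,0,0,0,2],[0.034,0,0,0,0,0,2]]'>/dev/null; python3 r.py
python3 -m handwheel '[[0.034,0,0,0,0,0,2],[0.034,0,0,0,0,0,2]]'>/dev/null; python3 r.py
```

```text
t 15.85 yaw 11.98 Tz 0.264 j7 -0.029 q7 0.74 [ 3.7252  1.9949 -0.9433]
t 16.05 yaw 7.93 Tz 0.199 j7 -0.033 q7 0.68 [ 5.6823  1.9085 -1.574 ]
t 16.25 yaw 3.94 Tz 0.323 j7 -0.072 q7 0.62 [ 5.7611  2.6761 -1.3809]
```

```bash

python3 -m handwheel '[[0.034,0.001,0,0,0,0,0],[0.034,0,0,0,0,0,2],[0.034,0,0,0,0,0,2]]'>/dev/null; python3 r.py
python3 -m handwheel '[[0.034,0.0005,0,0,0,0,2],[0.034,0,0,0,0,0,2]]'>/dev/null; python3 r.py
python3 -m handwheel '[[0.034,0,0,0,0,0,2],[0.034,0,0,0,0,0,2]]'>/dev/null; python3 r.py
```

```text
t 16.55 yaw -0.11 Tz 0.359 j7 -0.090 q7 0.56 [2.8556 3.576  0.397 ]
t 16.75 yaw -4.13 Tz 0.291 j7 -0.093 q7 0.50 [1.0884 3.4887 1.6602]
t 16.95 yaw -8.14 Tz 0.253 j7 -0.058 q7 0.45 [1.1392 4.0533 3.2939]
```

```bash

python3 -m handwheel '[[0.034,0,-0.001,0,0,0,2],[0.034,0,0,0,0,0,2]]'>/dev/null; python3 r.py
python3 -m handwheel '[[0.034,0,0,0,0,0,2],[0.034,0,0,0,0,0,2]]'>/dev/null; python3 r.py
python3 -m handwheel '[[0.034,0,0,0,0,0,2],[0.034,0,0,0,0,0,2]]'>/dev/null; python3 r.py
```

```text
t 17.15 yaw -12.18 Tz 0.287 j7 -0.039 q7 0.39 [1.8391 1.4163 0.8083]
t 17.35 yaw -16.18 Tz 0.280 j7 -0.033 q7 0.33 [0.7561 0.0977 1.4233]
t 17.55 yaw -20.18 Tz 0.213 j7 -0.033 q7 0.27 [0.658  1.5149 2.2416]
```

```bash

python3 -m handwheel '[[0.034,0,0,0,0,0,2],[0.034,0,0,0,0,0,2]]'>/dev/null; python3 r.py
python3 -m handwheel '[[0.034,0,0,0,0,0,2],[0.034,0,0,0,0,0,2]]'>/dev/null; python3 r.py
python3 -m handwheel '[[0.034,0,0,0,0,0,2],[0.034,0,0,0,0,0,2]]'>/dev/null; python3 r.py
```

```text
t 17.75 yaw -24.18 Tz 0.273 j7 -0.034 q7 0.21 [ 1.3194 -1.466   1.2261]
t 17.95 yaw -28.17 Tz 0.268 j7 -0.035 q7 0.16 [ 1.1609 -1.9829  1.1613]
t 18.15 yaw -32.17 Tz 0.313 j7 -0.037 q7 0.10 [ 1.0281 -2.9064 -0.1375]
```

```bash

python3 -m handwheel '[[0.034,0,0,0,0,0,2],[0.034,0,0,0,0,0,2]]'>/dev/null; python3 r.py
python3 -m handwheel '[[0.034,0,0,0,0,0,2],[0.034,0,0,0,0,0,2]]'>/dev/null; python3 r.py
python3 -m handwheel '[[0.034,0,0,0,0,0,2],[0.034,0,0,0,0,0,2]]'>/dev/null; python3 r.py
```

```text
t 18.35 yaw -36.18 Tz 0.268 j7 -0.038 q7 0.04 [ 1.0273 -5.1236 -0.5776]
t 18.55 yaw -40.17 Tz 0.314 j7 -0.067 q7 -0.01 [ 1.2608 -4.911  -0.3677]
t 18.75 yaw -44.16 Tz 0.281 j7 -0.103 q7 -0.07 [ 2.1203 -5.1288 -1.3509]
```

```bash

python3 -m handwheel '[[0.034,0.001,0,0,0,0,2],[0.034,0,0,0,0,0,2]]'>/dev/null; python3 r.py
python3 -m handwheel '[[0.034,0,0,0,0,0,2],[0.034,0,0,0,0,0,2]]'>/dev/null; python3 r.py
python3 -m handwheel '[[0.034,0,0,0,0,0,2],[0.034,0,0,0,0,0,2]]'>/dev/null; python3 r.py
```

```text
t 18.95 yaw -48.15 Tz 0.325 j7 -0.099 q7 -0.13 [-0.5603 -3.9215  3.3144]
t 19.15 yaw -52.16 Tz 0.299 j7 -0.074 q7 -0.18 [-1.1886 -4.3984  2.4977]
t 19.35 yaw -56.17 Tz 0.243 j7 -0.041 q7 -0.24 [-2.0012 -5.2604  3.8499]
```

```bash

python3 -m handwheel '[[0.034,0,0.001,0,0,0,2],[0.034,0,0,0,0,0,2]]'>/dev/null; python3 r.py
python3 -m handwheel '[[0.034,0,0,0,0,0,2],[0.034,0,0,0,0,0,2]]'>/dev/null; python3 r.py
python3 -m handwheel '[[0.034,0,0,0,0,0,2],[0.034,0,0,0,0,0,2]]'>/dev/null; python3 r.py
```

```text
t 19.55 yaw -60.14 Tz 0.292 j7 -0.036 q7 -0.30 [ 0.5261 -3.842   1.0784]
t 19.75 yaw -64.13 Tz 0.240 j7 -0.042 q7 -0.35 [ 1.4528 -4.0942  1.3365]
t 19.95 yaw -68.14 Tz 0.273 j7 -0.042 q7 -0.41 [ 2.2255 -3.7239  1.6784]
```

```bash

python3 -m handwheel '[[0.034,0,0,0,0,0,2],[0.034,0,0,0,0,0,2]]'>/dev/null; python3 r.py
python3 -m handwheel '[[0.034,0,0,0,0,0,2],[0.034,0,0,0,0,0,2]]'>/dev/null; python3 r.py
python3 -m handwheel '[[0.034,0,0,0,0,0,2],[0.034,0,0,0,0,0,2]]'>/dev/null; python3 r.py
```

```text
t 20.15 yaw -72.14 Tz 0.265 j7 -0.043 q7 -0.46 [ 2.8459 -3.7382 -0.0753]
t 20.35 yaw -76.14 Tz 0.317 j7 -0.044 q7 -0.52 [ 3.0232 -4.5504 -0.1996]
t 20.55 yaw -80.14 Tz 0.265 j7 -0.054 q7 -0.58 [ 3.4923 -4.1141 -0.2692]
```

```bash

python3 -m handwheel '[[0.034,0,0,0,0,0,2],[0.034,0,0,0,0,0,2]]'>/dev/null; python3 r.py
python3 -m handwheel '[[0.034,0,0,0,0,0,2],[0.034,0,0,0,0,0,2]]'>/dev/null; python3 r.py
python3 -m handwheel '[[0.034,0,0,0,0,0,2],[0.034,0,0,0,0,0,2]]'>/dev/null; python3 r.py
```

```text
t 20.75 yaw -84.14 Tz 0.297 j7 -0.082 q7 -0.63 [ 2.7615 -4.8454 -0.0032]
t 20.95 yaw -88.12 Tz 0.356 j7 -0.137 q7 -0.69 [ 3.1751 -5.6135  0.529 ]
t 21.15 yaw -92.12 Tz 0.373 j7 -0.161 q7 -0.74 [ 3.3574 -5.4728  0.852 ]
```

It is stiffening, so I use smaller steps now. The loose mean was about 0.28, so I aim for about 0.47.

```bash

python3 -m handwheel '[[0.034,0,0,0,0,0,1]]'>/dev/null; python3 r.py
python3 -m handwheel '[[0.034,0,0,0,0,0,1]]'>/dev/null; python3 r.py
python3 -m handwheel '[[0.034,0,0,0,0,0,1]]'>/dev/null; python3 r.py
```

```text
t 21.25 yaw -93.10 Tz 0.364 j7 -0.321 q7 -0.76 [ 2.5972 -4.842  -0.1759]
t 21.35 yaw -94.08 Tz 0.347 j7 -0.268 q7 -0.77 [ 3.2581 -5.4586  0.3372]
t 21.45 yaw -95.08 Tz 0.364 j7 -0.262 q7 -0.79 [ 3.278  -4.5487 -0.3935]
```

```bash

python3 -m handwheel '[[0.034,0,0,0,0,0,1]]'>/dev/null; python3 r.py
python3 -m handwheel '[[0.034,0,0,0,0,0,1]]'>/dev/null; python3 r.py
python3 -m handwheel '[[0.034,0,0,0,0,0,1]]'>/dev/null; python3 r.py
```

```text
t 21.55 yaw -96.08 Tz 0.392 j7 -0.258 q7 -0.80 [ 3.1423 -4.7309  1.4862]
t 21.65 yaw -97.09 Tz 0.373 j7 -0.253 q7 -0.81 [ 3.6189 -5.8247  0.8477]
t 21.75 yaw -98.09 Tz 0.414 j7 -0.247 q7 -0.83 [ 3.5096 -5.3351  0.5685]
```

```bash

python3 -m handwheel '[[0.034,0,0,0,0,0,1]]'>/dev/null; python3 r.py
python3 -m handwheel '[[0.034,0,0,0,0,0,1]]'>/dev/null; python3 r.py
python3 -m handwheel '[[0.034,0,0,0,0,0,0.5]]'>/dev/null; python3 r.py
python3 -m handwheel '[[0.034,0,0,0,0,0,0.5]]'>/dev/null; python3 r.py
```

```text
t 21.85 yaw -99.09 Tz 0.400 j7 -0.241 q7 -0.84 [ 2.956  -5.3247 -0.5777]
t 21.95 yaw -100.09 Tz 0.353 j7 -0.237 q7 -0.86 [ 3.1532 -5.4948  0.2878]
t 22.05 yaw -100.58 Tz 0.352 j7 -0.316 q7 -0.86 [ 2.052  -6.6534 -0.1591]
t 22.15 yaw -101.08 Tz 0.337 j7 -0.289 q7 -0.87 [ 2.491  -5.9178  0.0935]
```

```bash
sed -i 's/,s\["contact_force"\])/,s["contact_force"],"open %.2f"%(s["opening"]*85.4),s["position"],"T",s["ft_torque"])/' r.py
python3 -m handwheel '[[0.034,0,0,0,0,0,0]]'>/dev/null; python3 r.py
python3 -m handwheel '[[0.034,0,0,0,0,0,0]]'>/dev/null; python3 r.py
python3 -m handwheel '[[0.034,0,0,0,0,0,1]]'>/dev/null; python3 r.py
python3 -m handwheel '[[0.034,0,0,0,0,0,1]]'>/dev/null; python3 r.py
```

```text
t 22.25 yaw -101.08 Tz 0.231 j7 -0.290 q7 -0.87 [ 3.6999 -5.1678 -0.6699] open 41.39 [ 0.5341 -0.1819  0.1041] T [-1.3546 -0.5174  0.2306]
t 22.35 yaw -101.07 Tz 0.261 j7 -0.269 q7 -0.87 [ 2.6778 -5.8429  0.4512] open 41.48 [ 0.5342 -0.1819  0.1042] T [-1.408  -0.5179  0.2608]
t 22.45 yaw -102.08 Tz 0.313 j7 -0.187 q7 -0.88 [ 2.9252 -4.4468 -0.1204] open 41.28 [ 0.5341 -0.1819  0.1041] T [-1.3546 -0.5439  0.3131]
t 22.55 yaw -103.09 Tz 0.333 j7 -0.239 q7 -0.90 [ 2.7414 -5.9733  0.4066] open 41.84 [ 0.5341 -0.1819  0.1041] T [-1.4308 -0.598   0.3332]
```

```bash

python3 -m handwheel '[[0.03,0,0,0,0,0,0]]' 100 >/dev/null; python3 r.py
python3 -m handwheel '[[0.03,0,0,0,0,0,2]]'>/dev/null; python3 r.py
python3 -m handwheel '[[0.03,0,0,0,0,0,2]]'>/dev/null; python3 r.py
python3 -m handwheel '[[0.03,0,0,0,0,0,0]]'>/dev/null; python3 r.py
```

```text
t 22.65 yaw -103.09 Tz 0.216 j7 -0.258 q7 -0.90 [ 1.8915 -4.861   1.4379] open 40.58 [ 0.5342 -0.1819  0.1043] T [-1.2723 -0.4263  0.2155]
t 22.75 yaw -105.10 Tz 0.318 j7 -0.043 q7 -0.93 [ 4.2624 -5.5645  1.0647] open 40.72 [ 0.5341 -0.1819  0.1043] T [-1.4366 -0.4138  0.3178]
t 22.85 yaw -107.13 Tz 0.347 j7 -0.146 q7 -0.96 [ 3.4993 -6.0383  1.4753] open 40.92 [ 0.5341 -0.182   0.1043] T [-1.4265 -0.4443  0.3468]
t 22.95 yaw -107.14 Tz -0.001 j7 -0.134 q7 -0.96 [ 2.5898 -4.8522  2.6533] open 40.55 [ 0.5341 -0.182   0.1043] T [-1.3579 -0.3771 -0.0007]
```

```bash

python3 -m handwheel '[[0.03,0,0,0,0,0,2]]'>/dev/null; python3 r.py
python3 -m handwheel '[[0.03,0,0,0,0,0,2]]'>/dev/null; python3 r.py
python3 -m handwheel '[[0.03,0,0,0,0,0,0]]'>/dev/null; python3 r.py
python3 -m handwheel '[[0.03,0,0,0,0,0,0]]'>/dev/null; python3 r.py
```

```text
t 23.05 yaw -109.11 Tz 0.325 j7 -0.071 q7 -0.98 [ 2.985  -5.479   1.3417] open 40.77 [ 0.5341 -0.182   0.1044] T [-1.4322 -0.4228  0.3254]
t 23.15 yaw -111.13 Tz 0.360 j7 -0.162 q7 -1.01 [ 1.9839 -5.7364  1.181 ] open 40.62 [ 0.5341 -0.182   0.1043] T [-1.4474 -0.4071  0.3599]
t 23.25 yaw -111.14 Tz 0.068 j7 -0.149 q7 -1.01 [ 3.7816 -5.1823  2.2477] open 40.42 [ 0.5341 -0.182   0.1043] T [-1.328  -0.4225  0.0679]
t 23.35 yaw -111.13 Tz 0.066 j7 -0.067 q7 -1.01 [ 2.6118 -5.9618  1.671 ] open 40.56 [ 0.5341 -0.182   0.1043] T [-1.3722 -0.4098  0.0663]
```

```bash

python3 -m handwheel '[[0.03,0,0,0,0,0,2]]'>/dev/null; python3 r.py
python3 -m handwheel '[[0.03,0,0,0,0,0,2]]'>/dev/null; python3 r.py
python3 -m handwheel '[[0.03,0,0,0,0,0,0]]'>/dev/null; python3 r.py
python3 -m handwheel '[[0.03,0,0,0,0,0,0]]'>/dev/null; python3 r.py
```

```text
t 23.45 yaw -113.11 Tz 0.413 j7 -0.085 q7 -1.04 [ 2.5538 -5.9227  0.9687] open 40.55 [ 0.5341 -0.182   0.1044] T [-1.4991 -0.4385  0.4126]
t 23.55 yaw -115.13 Tz 0.390 j7 -0.179 q7 -1.07 [ 2.2635 -6.8602  2.1351] open 40.81 [ 0.5341 -0.1821  0.1043] T [-1.4874 -0.3397  0.3897]
t 23.65 yaw -115.14 Tz 0.092 j7 -0.165 q7 -1.07 [ 1.4476 -5.8227  2.6058] open 40.52 [ 0.5341 -0.182   0.1043] T [-1.3918 -0.3536  0.0922]
t 23.75 yaw -115.13 Tz 0.095 j7 -0.082 q7 -1.07 [ 2.9109 -5.1906  1.6782] open 40.37 [ 0.5341 -0.1821  0.1043] T [-1.3777 -0.3958  0.0949]
```

```bash

python3 -m handwheel '[[0.03,0,0,0,0,0,2]]'>/dev/null; python3 r.py
python3 -m handwheel '[[0.03,0,0,0,0,0,2]]'>/dev/null; python3 r.py
python3 -m handwheel '[[0.03,0,0,0,0,0,0]]'>/dev/null; python3 r.py
python3 -m handwheel '[[0.03,0,0,0,0,0,0]]'>/dev/null; python3 r.py
```

```text
t 23.85 yaw -117.11 Tz 0.448 j7 -0.101 q7 -1.10 [ 2.9362 -6.2426  0.8056] open 40.62 [ 0.5341 -0.1821  0.1043] T [-1.4676 -0.3836  0.4483]
t 23.95 yaw -119.13 Tz 0.454 j7 -0.195 q7 -1.12 [ 1.805  -5.4324  1.0527] open 40.36 [ 0.5341 -0.1821  0.1044] T [-1.5196 -0.385   0.4537]
t 24.05 yaw -119.14 Tz 0.093 j7 -0.181 q7 -1.12 [ 2.7906 -5.933   2.5351] open 40.38 [ 0.534  -0.1821  0.1043] T [-1.3977 -0.3554  0.0934]
t 24.15 yaw -119.13 Tz 0.087 j7 -0.099 q7 -1.12 [ 1.9792 -5.287   1.8359] open 40.83 [ 0.5341 -0.1821  0.1043] T [-1.4007 -0.3683  0.0873]
```

Turning at the same rate, the nut now takes about 0.45 N m against about 0.275 loose. That is about 0.175 stiffer, near the middle of the allowed band. I release and lift clear.

```bash
python3 -m handwheel '[[0.045,0,0,0,0,0,0],[0.06,0,0,0,0,0,0],[0.082,0,0,0,0,0,0],[0.082,0,0,0,0,0,0],[0.082,0,0,0,0,0,0],[0.082,0,0,0,0,0,0]]' | grep -E "force|open"
python3 -m handwheel '[[0.082,0,0,-0.01,0,0,0],[0.082,0,0,-0.02,0,0,0],[0.082,0,0,-0.03,0,0,0],[0.082,0,0,-0.03,0,0,0],[0.082,0,0,-0.03,0,0,0],[0.082,0,0,-0.03,0,0,0],[0.082,0,0,0,0,0,0]]'
python3 - <<'E'
from h import *
go([.45,.05,.26])
im=capture("scene")[110:170,150:210,::-1];fu=capture("scene")[100:300,100:400,::-1]
a=cv2.resize(im,(400,400),interpolation=2);b=cv2.resize(fu,(400,267),interpolation=2);b=cv2.copyMakeBorder(b,0,133,0,0,0)
cv2.imwrite("pics/m7.png",np.hstack([a,b]))
for z in(.114,.13,.149,.163,.171):print(z,(proj("scene",[.534,-.182,z])-[150,110]+.45)*400/60)
E
```

```text
contact_force: [-0.2, 0.7, 1.3]
opening: 0.963
time_s: 25.45
position: [0.5353, -0.1832, 0.2587]
tcp_rot: [[-0.485, -0.875, 0.008], [-0.875, 0.485, -0.001], [-0.003, -0.008, -1.0]]
contact_force: [0.6, -0.5, -0.1]
opening: 0.959
t 25.45 pos [ 0.5353 -0.1832  0.2587] yaw -119.00723814419162 tilt [ 0.0078 -0.0014 -1.    ] open 0.08193591348421647 F [ 0.6303 -0.5017 -0.1021] T [-0.0259 -0.024  -0.0455] q [-0.6252  0.4923  1.2407  1.8134 -0.5046  1.1954 -1.3062]
shift mm [-162.5765  187.7168   -2.2715] rows 4.966845947549183
0.114 [194.174  260.0519]
0.13 [188.7576 227.9698]
0.149 [182.1674 188.9354]
0.163 [177.1977 159.4996]
0.171 [174.3133 142.4151]
```

View pics/m7.png

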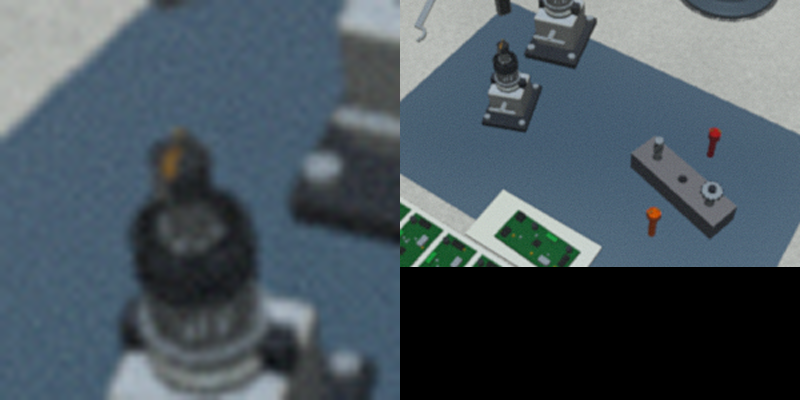

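The crop shows the bevel upright in the nut. The brass is at about (175,155), and the lower edge of the head at about y 202, against 204 predicted for a seated cutter. The end mill, slotter, board and look-alikes are where they were, and the gripper is clear.

```bash
python3 -c "
from h import *
go(None);print(close_job())"
```

```text
t 25.55 pos [ 0.5337 -0.1814  0.2549] yaw -118.98541884135165 tilt [ 0.0016  0.0008 -1.    ] open 0.08214295949573475 F [ 0.3682  1.1765 -0.4965] T [0.0664 0.0108 0.0186] q [-0.6244  0.4958  1.2371  1.8186 -0.5061  1.1947 -1.3053]
the job is handed in; nothing more can be done
None
```

I set the bevel cutter from the rack's middle hole into the smaller chuck, tightened the collet nut, and handed the job in at 25.6 s. No verdict was reported.

- **Insertion:** the shank met no resistance on the way in. I felt the foot reach the stop at about 5 N, then released the cutter.
- **Tightening:** I turned the tool clockwise about 180°. At the same turning rate the nut took about 0.45 N m at the end, against about 0.275 N m running loose (readings scatter by about 0.035). That makes it about 0.175 N m stiffer, which should be roughly 210 N on the shank.
- **Final picture:** the cutter stands upright, with its head within about 1 mm of the seated height. The other cutters, the board and the look-alikes look undisturbed. The gripper is about 85 mm above the cutter's tip with no contact force.

**Checks that disagreed:**
- **Slip on the nut:** with a 60 N grip the torque stopped rising near 0.36 N m and then fell, so the pads had probably slipped. I finished at 100 N, where it rose steadily. The tightness therefore rests on the torque readings while turning, not on the angle turned.
- **Torque at rest:** the readings at rest were low, at about 0.09 N m. I did not use them, because I had no loose reading at rest to compare them with.
- **Tip height:** the tip looked about 1 pixel (up to 3 mm) high in the last picture, while the head's lower edge fitted a seated cutter. I took this for blur and did not touch the tip to check.

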